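# Do up the open draw latch on the ward's equipment case

## Task

One of the two draw latches on top of the equipment case is undone: swing its lever up and over so that the wire loop drops behind the hook of its keeper, draw the lever back until the loop catches, and let go of the latch while the lever still stands, to see that the loop stays on. Then press that lever down past its toggle point until it lies fully flat and locked, and take the hand away. Leave the phone, the pump bottle, the mouse and the stapler where they are.

Things in the scene. Friction and masses are not known exactly. Their poses are not given: they have to be found in the camera images.
- case: Dark grey case with aluminium edges standing on the desk: 158 mm deep (x), 340 wide (y), top face 185 mm up; heavy, immovable. Origin: centre of its underside. Lid shell on its +x side. A black handle, under 20 mm high, lies on top within 62 mm of the middle in y; a latch sits 115 mm to each side of the middle, at x = 9 mm. Either may be the open one.
- latch: The open latch, a steel wire-loop draw latch on the case's top face, turning with the case. Origin: on that face, straight below the lever's pivot. x points across the case from the lever to the keeper, y along the pivot pin, z up. All positions in these notes are in these axes. Guard ribs 14 mm high flank the lever at x -30 to -82, y 17 to 20 mm on both sides.
- pivot (a point): Centre of the pivot pin of the open latch's lever, 18 mm above the case's top face, at x = 0. The loop hangs from a second pin in the lever, 18 mm from the pivot; it swings freely there and falls by its own weight. The lever has slight friction and stays where it is left unless the taut loop pulls it.
- keeper_lip (a point): Middle of the far edge of the open latch's keeper lip, at x = 49, z = 14.5 mm. The keeper is a fixed block 30 mm wide in y, x 28 to 41, 17 mm high; its lip, z 12 to 17 mm, reaches on to x = 49. The loop's bar hooks under that lip from the far side, against the block's face at x = 41. A thin plate, 1.5 mm, lies under it to x = 64.
- lever (a joint): Angle of the open latch's lever, rad: 0 = flat, pointing to -x (locked); 1.57 = straight up; 2.2 = leaned over the keeper, its stop. Starts at 0.5 to 1.1, loop unhooked on the keeper. Above 1.65 the bar has dropped off the lip (1.9 is sure). Drawn back, a hooked loop is taut from 1.2 down; it springs the lever back up to about 1.1 until dead centre at 0.4; pressed below about 0.25 it snaps flat.
- lever_grip (a point): Middle of the open latch's lever, 62 mm from the pivot. The lever is a steel strip 28 mm wide (y), 3 mm thick, its mid-plane through the pivot, 80 mm long from the pivot, the last 11 mm bent up 5 mm; flat, its top is 19.5 mm above the case. Pinched here across its width it can pivot between the pads. Pressing it down against the loop takes about 3 N here.
- loop_bar (a point): Centre of the cross bar at the end of the wire loop. Bar 5 mm thick, 40 mm long, along y; loop 49 mm wide outside, 59 mm long from pin to bar. The bar is at z = 19.5 mm while it rests unhooked on the keeper, z = 4 and x = 44 to 57 mm when it has dropped behind the lip, x = 43.5, z = 9.5 mm when drawn taut under the lip.
- latch_shut: The other latch of the case, the same kind, already locked, with its lever flat; nothing is to be done to it. Its highest point is 26 mm above the case. Origin: on the case's top face, straight below its pivot pin.
- phone: White desk telephone, 190 x 155 mm, about 85 mm high. Origin: centre of its underside. To be left alone.
- sanitizer: Hand-sanitizer pump bottle, 64 mm across, 175 mm high. Origin: centre of its underside. To be left alone.
- mouse: Black computer mouse, 105 x 60 x 34 mm. Origin: centre of its underside. To be left alone.
- stapler: Black and steel stapler, 150 x 34 mm, about 55 mm high. Origin: centre of its underside. To be left alone.

How it is judged:
By the outcome, as a careful person would: the job done as asked, in the order asked, and still so for the second after the job is handed in, with the robot touching nothing.
It also fails if it takes over 43 s, if anything falls off the work surface, if the arm or the gripper's body presses on something with over 40 N, if the wrist force passes 120 N, or if a joint passes its speed limit or range.

## Robot

A 6-joint arm with a two-finger parallel gripper is mounted at the origin on the work surface. World frame = base frame: x ahead of the robot, y to its left, z up, the work surface at z = 0. Lengths are in mm, angles in rad, forces in N, time in s.
With the tool pointing down it reaches from about 325 to 925 mm from the base axis. Payload 3.1 kg.
Tool frame: the origin (TCP) lies on the centre line of the jaws, within the pads' length; the fingertips stand 8 mm ahead of it and the grasp point (between the pads) lies 11 mm behind it; z points along the fingers, y is the line along which they close (so a half turn about z gives the same grasp; the last joint's range is limited). The gripper opens to 85 mm and grips with 20 to 120 N. Pads are 22 mm wide; open, the fingers measure 114 mm over their backs; the gripper's body (76 mm by 85 mm) begins 54 mm behind the grasp point. The pads swing forward as they close: fully open they stand 13 mm farther back than shut.
Start: joints at [1.102, 0.217, 1.613, -0, 1.311, -0.112], TCP at [218.281, 585.656, 239.3] pointing down, gripper open.
Joint ranges: [-2.75, 2.75], [-0.78, 2.1], [0.31, 2.55], [-1.13, 4.27], [0.13, 2.63], [-2.58, 2.58]. Speed limits (rad/s): [2.79, 2.79, 3.14, 3.14, 3.14, 3.14].

## Interface

Orientations are given as a rotation vector (axis times angle).
In Python, from workcell import robot gives the robot as it stands.
- The arm moves only by the shell command python3 -m creep 'ROWS' [OPENING] [FORCE]. ROWS is JSON, a list of rows, each a list of 6 numbers: the shift along the tool's x, y, z scaled (see below), then the turn, a rotation vector about the tool's x, y, z scaled (see below). A call has 1 to 8 rows; each row is the pose to reach, as a shift and turn from the pose commanded when the call began, along the tool's axes at that moment; what a row does not reach only later rows make up. The controller multiplies each number of a shift by 100 mm and each number of a turn by 1.5 rad. A row lasts 1/12 s, in which the tool goes at most 41.7 mm and 7.16 degrees, less where a joint would pass 70% of its speed; a pose out of reach is approached as far as the arm can. A call with a number of a shift or a turn outside -1 to 1 is refused whole. A call with a gripper value outside its range is refused whole. OPENING is the closure, from 0 (fully open) to 1 (shut), set as the call begins (- or left out, the last holds). The fingers move at their own pace and stop on an object; FORCE is the grip in N (left out, the last holds). Time passes only in rows, so rows that repeat a pose let the fingers close. It gives the time, the measured TCP pose, the force, the opening and the grip force at its end, in the units of the state.
- robot.get_state(): the state, without advancing time (a new reading comes with each control period).
- robot.snapshot(name): name is "side" or "top"; returns the picture (480x640x3 uint8, red, green, blue); there is no depth.
- robot.camera_params(name): a dict with "fx", "fy", "cx", "cy" (pixels), "world_from_camera" (4x4, takes a point from camera to world coordinates). Camera axes: x right, y down, z forward; pixel columns grow to the right and rows downward; lengths in mm; the calibration is good to about 2 mm. A picture is of the moment at which its call begins. camera_params takes no time and is no camera call.
- robot.hand_in(): hands the job in; it is judged then, once.
Trained networks look in the newest picture that a camera, given by its name, has taken for a name from the list of things; names that differ only in an ending like _2 or _b are one class to them, and where a whole thing is asked for, a point or a joint stands for the part that bears it (a point fixed in the world has none). Each returns a list of dicts, best first, with "score" (0 to 1); they miss things now and then, are a little off and sometimes report something else, mostly with a low value. They report only what shows in the picture. A call takes as long as a camera call.
- robot.boxes_of(name, camera): "position" ([column, row] as shares, 0 to 1, of the picture: columns of its width, rows of its height, amid what is visible of it).
- robot.place_of(name, camera): "position" ([column, row] as shares, 0 to 1, of the picture: columns of its width, rows of its height: a listed point, or the origin of a listed thing).
The state is a dict: "time_s": time; "joint_pos": joint angles; "qd": joint speeds; "effort": joint torques, N m; "tcp_pos": TCP position; "orientation": TCP orientation; "force": force on the tool from outside, world axes, zero at the start; "torque": the same for the moment, N m; "opening": opening from 0.0 (shut) to 1.0 (fully open); "grip_force": force on a finger pad.
Only numpy, scipy, OpenCV 4.12 (cv2) and the standard library are available. Lean on these libraries where they do the work, as an engineer would, in place of code of your own. Each camera call takes 0.05 s, during which the arm holds its last target. There are 200 camera calls.

## Working session

There is one attempt and no reset: what is moved stays moved. The work goes in short steps, Python scripts to look and compute and a shell command to move; the robot and the scene stay as the last step left them, time stands still between calls to the robot, and variables do not carry over. Pictures are saved under pics/ and viewed, at most 10 in all, crops included, and the job is handed in when it is done.

```bash
ls; mkdir -p pics
cat > h.py <<'E'
import numpy as np, cv2
from workcell import robot
from scipy.spatial.transform import Rotation as R
def ray(cam,p):
    c=robot.camera_params(cam);T=np.array(c["world_from_camera"])
    u,v=p[0]*640,p[1]*480
    d=T[:3,:3]@np.array([(u-c["cx"])/c["fx"],(v-c["cy"])/c["fy"],1.]);return T[:3,3],d/np.linalg.norm(d)
def onz(cam,p,z):
    o,d=ray(cam,p);return o+d*(z-o[2])/d[2]
def tri(pa,pb):
    o1,d1=ray("top",pa);o2,d2=ray("side",pb)
    A=np.stack([d1,-d2],1);t=np.linalg.lstsq(A,o2-o1,rcond=None)[0]
    a,b=o1+d1*t[0],o2+d2*t[1];return (a+b)/2,np.linalg.norm(a-b)
def proj(cam,P):
    c=robot.camera_params(cam);T=np.linalg.inv(np.array(c["world_from_camera"]))
    q=T[:3,:3]@P+T[:3,3];return q[0]/q[2]*c["fx"]+c["cx"],q[1]/q[2]*c["fy"]+c["cy"]
E
python3 - <<'E'
from h import *
for c in("top","side"):
    cv2.imwrite(f"pics/{c}0.png",robot.snapshot(c)[:,:,::-1])
    print(c,np.round(np.array(robot.camera_params(c)["world_from_camera"]),2).tolist())
best={}
for n in["case","latch","pivot","keeper_lip","lever_grip","loop_bar","latch_shut","phone","sanitizer","mouse","stapler"]:
    for c in("top","side"):
        r=robot.place_of(n,c);best[n,c]=r[0]["position"] if r else None
        print(n,c,[(round(a["score"],2),round(a["position"][0]*640),round(a["position"][1]*480)) for a in r[:3]])
    if best[n,"top"] and best[n,"side"]: print("   tri",*[np.round(x,1) for x in tri(best[n,"top"],best[n,"side"])])
    if best[n,"top"]: print("   z185/0",onz("top",best[n,"top"],185).round(),onz("top",best[n,"top"],0).round())
s=robot.get_state();print(s["tcp_pos"],s["orientation"],s["time_s"],s["force"])
E
```

```text
pics
top [[-0.01, -0.99, 0.16, 336.24], [-1.0, 0.02, 0.01, -0.99], [-0.01, -0.16, -0.99, 1356.92], [0.0, 0.0, 0.0, 1.0]]
side [[1.0, -0.06, 0.06, 432.44], [-0.08, -0.57, 0.82, -1182.06], [-0.01, -0.82, -0.58, 983.3], [0.0, 0.0, 0.0, 1.0]]
case top [(0.61, 352, 211)]
case side []
   z185/0 [594. -75. 185.] [635. -87.   0.]
latch top [(0.57, 352, 213)]
latch side [(0.67, 348, 243)]
   tri [593.5 -74.3 175.9] 2.8
   z185/0 [590. -74. 185.] [630. -85.   0.]
pivot top [(0.62, 350, 212)]
pivot side [(0.93, 345, 233), (0.31, 364, 230)]
   tri [586.7 -67.9 199.7] 0.9
   z185/0 [590. -69. 185.] [631. -79.   0.]
keeper_lip top [(0.89, 352, 191)]
keeper_lip side [(0.69, 364, 231), (0.55, 367, 232)]
   tri [636.3 -74.9 208.2] 12.7
   z185/0 [649. -76. 185.] [698. -88.   0.]
lever_grip top [(0.76, 358, 227)]
lever_grip side [(0.71, 330, 218)]
   tri [544.5 -83.2 252.1] 12.8
   z185/0 [550. -88. 185.] [ 584. -102.    0.]
loop_bar top [(0.43, 351, 196)]
loop_bar side [(0.41, 362, 229)]
   tri [627.2 -69.9 209.7] 3.5
   z185/0 [635. -71. 185.] [683. -83.   0.]
latch_shut top [(0.84, 267, 224)]
latch_shut side [(0.82, 321, 187)]
   tri [557.2 152.7 193.9] 5.6
   z185/0 [562. 154. 185.] [597. 178.   0.]
phone top [(0.67, 170, 298)]
phone side [(0.9, 257, 193)]
   tri [376.  477.6  -9.8] 2.0
   z185/0 [369. 409. 185.] [375. 474.   0.]
sanitizer top [(0.7, 458, 218)]
sanitizer side [(0.72, 377, 419)]
   tri [ 610.7 -416.8  -14. ] 0.1
   z185/0 [ 571. -356.  185.] [ 608. -413.    0.]
mouse top [(0.96, 466, 287)]
mouse side []
   z185/0 [ 388. -365.  185.] [ 396. -423.    0.]
stapler top [(0.98, 201, 204)]
stapler side [(0.85, 356, 203), (0.6, 260, 192)]
   tri [676.3 392.5 -14.3] 12.2
   z185/0 [621. 335. 185.] [667. 388.   0.]
[218.27310797 585.6620513  239.30260052] [5.57413809e-01 3.09171593e+00 1.29556955e-05] 1.2 [-0.79268925 -0.1362573  -0.11491657]
```

View pics/top0.png

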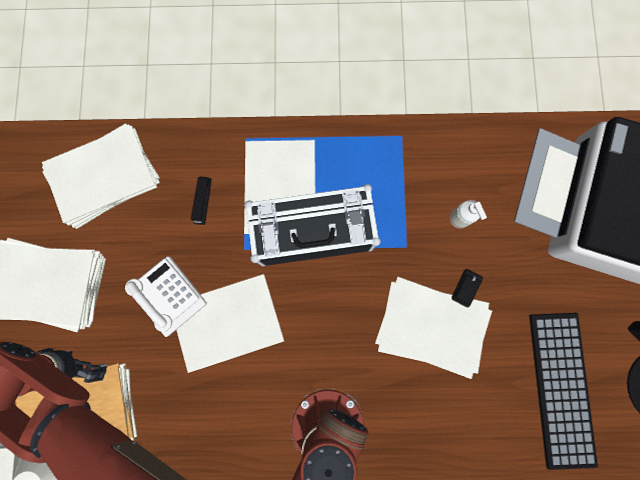

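View pics/side0.png

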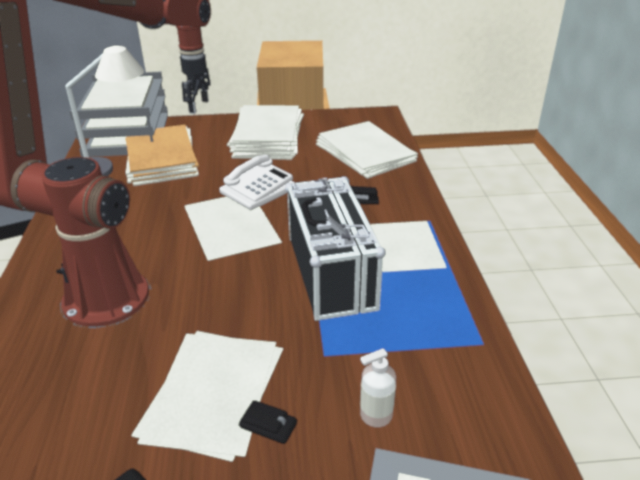

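The open latch is the right-hand one in the top view, near (352,212). The shut one is at (267,224), and the case is yawed about +0.13 rad. Next I'll fit case pose and lever angle to all the detections and check them on a crop.

```bash
cat > fit.py <<'E'
from h import *
from scipy.optimize import least_squares
def obs(names,n=2,cams=("top","side")):
    o=[]
    for k in range(n):
        for c in cams:
            robot.snapshot(c)
            for m in names:
                r=robot.place_of(m,c)
                if r and r[0]["score"]>.4:o.append((m,c,np.array(r[0]["position"])*[640,480],r[0]["score"]))
    return o
def pts(p):
    x,y,a,th=p; Rz=R.from_euler("z",a).as_matrix()
    L=lambda lx,ly,lz:np.array([x,y,185.])+Rz@np.array([lx,ly,lz])
    return dict(latch=L(0,0,0),pivot=L(0,0,18),keeper_lip=L(49,0,14.5),latch_shut=L(0,230,0),
      lever_grip=L(-62*np.cos(th),0,18+62*np.sin(th)),case=L(-9,115,-185),tip=L(-80*np.cos(th),0,18+80*np.sin(th)))
def fit(o,p0=(588,-72,.13,.8)):
    f=lambda p:np.concatenate([(np.array(proj(c,pts(p)[m]))-u)*s for m,c,u,s in o])
    return least_squares(f,p0,loss="soft_l1",f_scale=2,x_scale=[10,10,.1,.3])
E
python3 - <<'E'
from fit import *
o=obs(["latch","pivot","keeper_lip","lever_grip","latch_shut"],3)
r=fit(o);print(r.x.round(3),r.cost,robot.get_state()["time_s"])
P=pts(r.x)
for m,c,u,s in o[:10]:print(m,c,(np.array(proj(c,P[m]))-u).round(1))
tiles=[]
for c,b in(("top",(240,170,150,112)),("side",(280,165,130,98))):
    x,y,w,h=b;im=cv2.cvtColor(robot.snapshot(c),cv2.COLOR_RGB2BGR)
    k=400/w;t=cv2.resize(im[y:y+h,x:x+w],(400,int(h*k)),interpolation=cv2.INTER_CUBIC)
    t2=t.copy()
    for m,q in P.items():
        u=proj(c,q);cv2.circle(t2,(int((u[0]-x)*k),int((u[1]-y)*k)),3,(0,0,255),1)
    tiles.append(np.vstack([t[:298],t2[:298]]))
cv2.imwrite("pics/fit.png",np.hstack(tiles))
E
```

```text
[ 5.90562e+02 -7.39860e+01  1.35000e-01  7.96000e-01] 33.92697719251453 3.0
latch top [ 3.  -0.7]
pivot top [ 2.5 -0.5]
keeper_lip top [-1.8  1.6]
lever_grip top [-1.2 -1.3]
latch_shut top [ 0.6 -0.4]
latch side [-0.7 -0.3]
pivot side [ 3.  -0.7]
keeper_lip side [1.4 0.9]
lever_grip side [-0.7 -0.7]
latch_shut side [ 0.6 -0.1]
```

View pics/fit.png

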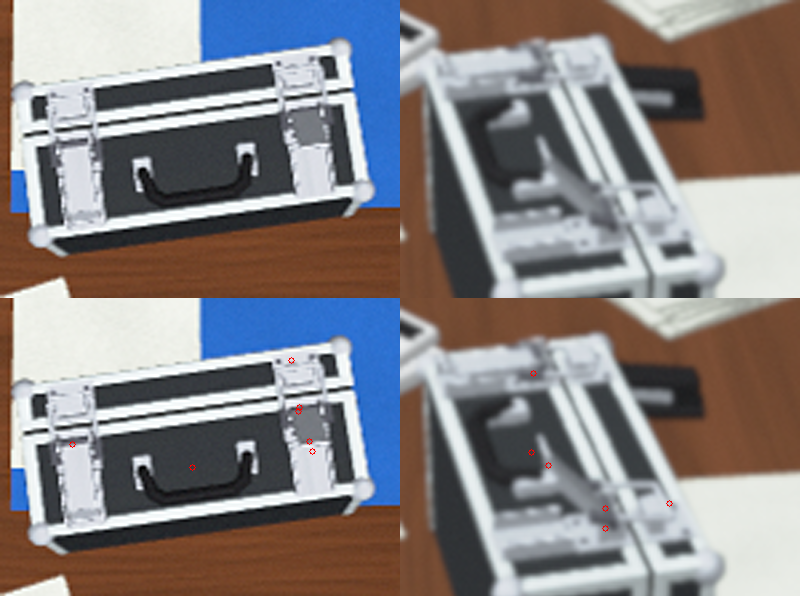

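The fit puts the lever near 0.8 rad, with the dark lever strip centred near (355,218) in the top picture. My overlay sits about 2–3 px to its left. I'll check this against the case's corner balls at zoomed (340,47), (22,90), (365,190) and (38,238).

Run:
```python
from fit import *
k=400/150
g=lambda a,b,z:onz("top",((240+a/k)/640,(170+b/k)/480),z)
C=[g(*q,182) for q in((340,47),(22,90),(365,190),(38,238))]
c=np.mean(C,0);print([x.round() for x in C],c.round(1))
ya=[np.arctan2(-(C[1]-C[0])[0],(C[1]-C[0])[1]),np.arctan2(-(C[3]-C[2])[0],(C[3]-C[2])[1])];print(ya,np.linalg.norm(C[1]-C[0]),np.linalg.norm(C[2]-C[0]))
for a in(.12,.135,.15):
    Rz=R.from_euler("z",a).as_matrix();print(a,(c+Rz@[9,-115,0]).round(1),(c+Rz@[9,115,0]).round(1))
print("keeper c",g(299,72,202),"lever base",g(308,110,203),"rib",g(312,190,199),"shut lever",g(83,180,204),"shut keeper",g(69,103,202))
s=robot.get_state();M=R.from_rotvec(s["orientation"]).as_matrix();print(M.round(3))
```

```text
[array([ 659., -118.,  182.]), array([620., 206., 182.]), array([ 512., -139.,  182.]), array([468., 188., 182.])] [564.8  34.5 182. ]
[np.float64(0.1209736756184239), np.float64(0.13127289929391608)] 326.63700738441656 149.16224982044668
0.12 [587.5 -78.6 182. ] [560.  149.7 182. ]
0.135 [589.2 -78.3 182. ] [558.2 149.6 182. ]
0.15 [590.9 -77.9 182. ] [556.5 149.5 182. ]
keeper c [628.79750615 -74.42864203 202.        ] lever base [589.63613138 -82.3223561  203.        ] rib [509.86333551 -84.42994427 199.        ] shut lever [522.66419877 141.02160874 204.        ] shut keeper [600.98322164 155.50635895 202.        ]
[[-0.937  0.349 -0.   ]
 [ 0.349  0.937 -0.   ]
 [ 0.    -0.    -1.   ]]
```

```bash
python3 -m creep '[[-1,-0.95,-0.5,0,0,0],[-1,-0.95,-0.5,0,0,0],[-1,-0.95,-0.5,0,0,0],[-1,-0.95,-0.5,0,0,0]]' 0 25
python3 -m creep '[[-1,-0.95,-0.5,0,0,0],[-1,-0.95,-0.5,0,0,0],[-1,-0.95,-0.5,0,0,0],[-1,-0.95,-0.5,0,0,0]]' >/dev/null
python3 -m creep '[[-1,-0.95,0,0,0,0],[-1,-0.95,0,0,0,0],[-1,-0.95,0,0,0,0],[-1,-0.95,0,0,0,0]]' >/dev/null
python3 -m creep '[[-1,-0.95,0,0,0,0],[-1,-0.95,0,0,0,0],[-1,-0.95,0,0,0,0],[-1,-0.95,0,0,0,0]]' 
python3 -m creep '[[-1,-0.95,0,0,0,0],[-1,-0.95,0,0,0,0],[-1,-0.95,0,0,0,0],[-1,-0.95,0,0,0,0]]' >/dev/null
python3 -m creep '[[-0.41,-0.39,0,0,0,-0.32],[-0.41,-0.39,0,0,0,-0.32],[-0.41,-0.39,0,0,0,-0.32],[-0.41,-0.39,0,0,0,-0.32],[-0.41,-0.39,0,0,0,-0.32],[-0.41,-0.39,0,0,0,-0.32]]'
```

```text
time_s: 3.43
tcp_pos: [280.4, 459.4, 291.0]
orientation: [0.559, 3.089, 0.001]
force: [0.7, 1.8, -0.3]
opening: 0.999
grip_force: 0.0
time_s: 4.43
tcp_pos: [462.0, 85.4, 339.5]
orientation: [0.564, 3.088, -0.004]
force: [-0.2, 0.5, 0.2]
opening: 1.003
grip_force: 0.0
time_s: 5.27
tcp_pos: [545.6, -84.7, 339.2]
orientation: [0.189, -3.136, -0.0]
force: [0.3, 0.6, 0.2]
opening: 0.998
grip_force: 0.0
```

```bash
python3 -m creep '[[0,0,0.5,0,0,0],[0,0,0.5,0,0,0],[0,0,0.5,0,0,0]]'
cat > look.py <<'E'
import sys
from fit import *
n=sys.argv[1];tiles=[]
for c,b in(("top",(290,160,100,75)),("side",(285,150,120,90))):
    x,y,w,h=b;im=cv2.cvtColor(robot.snapshot(c),cv2.COLOR_RGB2BGR)
    tiles.append(cv2.resize(im[y:y+h,x:x+w],(400,300),interpolation=cv2.INTER_CUBIC))
cv2.imwrite(f"pics/{n}.png",np.hstack(tiles))
for m in("lever_grip","loop_bar","keeper_lip","pivot"):
    for c in("top","side"):
        print(m,c,[(round(a["score"],2),(np.array(a["position"])*[640,480]).round(1).tolist()) for a in robot.place_of(m,c)[:2]])
E
python3 look.py a1
```

```text
time_s: 5.52
tcp_pos: [542.9, -83.7, 285.1]
orientation: [0.191, -3.127, -0.005]
force: [-0.2, 1.0, -0.3]
opening: 1.004
grip_force: 0.0
lever_grip top []
lever_grip side [(0.81, [330.4, 218.1])]
loop_bar top [(0.63, [467.3, 287.2]), (0.51, [201.5, 202.9])]
loop_bar side [(0.41, [362.4, 230.3])]
keeper_lip top []
keeper_lip side [(0.75, [366.1, 232.7])]
pivot top []
pivot side [(0.68, [346.0, 235.8])]
```

View pics/a1.png

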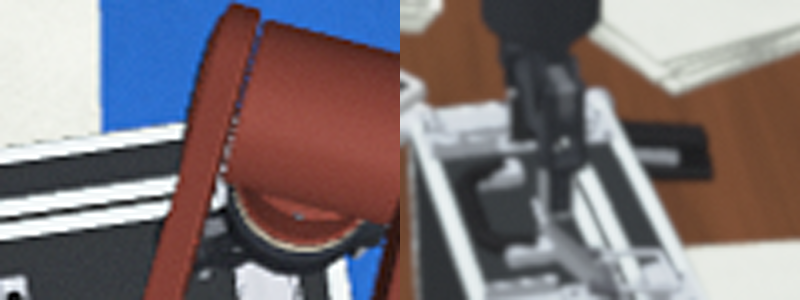

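The side view shows the gripper standing over the lever, whose tip is near (330,211) in the full picture. The near finger is in front of it and nothing is touching. I'll solve for the lever angle with the corner-based latch pose.

```bash
cat > lev.py <<'E'
from fit import *
L=np.array([588.5,-79,185]);X=np.array([.9916,.1296,0]);Y=np.array([-.1296,.9916,0])
def local(u,cam="side"):   # where the pixel's ray meets the latch's mid-plane
    o,d=ray(cam,np.array(u)/[640,480]);q=o+d*((L-o)@Y)/(d@Y);return np.array([(q-L)@X,(q-L)[2]])
E
python3 - <<'E'
from lev import *
for n,u in(("grip",(330.4,218.1)),("lip",(366.1,232.7)),("piv",(346,235.8)),("bar",(362.4,230.3))):
    q=local(u);print(n,q.round(1), np.arctan2(q[1]-18,-q[0]), np.hypot(q[0],q[1]-18))
s=robot.get_state();d=s["tcp_pos"]-L;print((d@X).round(1),(d@Y).round(1),d[2].round(1),s["force"])
E
```

```text
grip [-36.7  68.1] 0.9383443474804922 62.165160551248455
lip [46.7 15.8] -3.0934819549054904 46.727196098052936
piv [-0.4 14.8] -1.4515788696223557 3.2608289716000356
bar [37.7 23.8] 2.9890612918101187 38.1266998381688
-42.9 -0.5 105.1 [-0.01817977 -0.4529762   0.75634164]
```

```bash
python3 -m creep '[[-0.06,0,0.2,0,0,0],[-0.06,0,0.35,0,0,0],[-0.06,0,0.48,0,0,0],[-0.06,0,0.48,0,0,0],[-0.06,0,0.48,0,0,0]]'
python3 -m creep '[[0,0,0,0,0,0],[0,0,0,0,0,0],[0,0,0,0,0,0],[0,0,0,0,0,0],[0,0,0,0,0,0],[0,0,0,0,0,0],[0,0,0,0,0,0],[0,0,0,0,0,0]]' 1 25
python3 look.py a2
```

```text
time_s: 6.43
tcp_pos: [550.9, -84.0, 240.4]
orientation: [0.193, -3.133, -0.001]
force: [0.0, -0.1, 0.1]
opening: 0.999
grip_force: 0.0
time_s: 7.1
tcp_pos: [551.5, -82.6, 242.2]
orientation: [0.194, -3.136, -0.005]
force: [-2.4, 4.3, 4.1]
opening: 0.319
grip_force: 26.3
lever_grip top [(0.45, [266.6, 226.2])]
lever_grip side [(0.58, [330.2, 218.7]), (0.15, [348.0, 240.9])]
loop_bar top []
loop_bar side [(0.5, [360.8, 228.6])]
keeper_lip top []
keeper_lip side [(0.87, [367.8, 232.8])]
pivot top []
pivot side [(0.6, [347.7, 232.7])]
```

View pics/a2.png

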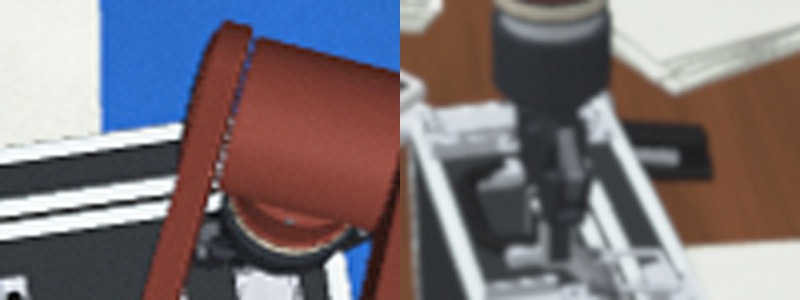

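The pads closed on the lever at about 27 mm opening, with the side force under 5 N. The geometry gives a lever angle of about 0.93 at a radius of 62 mm. Swinging over to 2.0 now.

```bash
python3 -m creep '[[-0.05,0,-0.03,0,0,0],[-0.09,0,-0.05,0,0,0],[-0.15,0,-0.075,0,0,0],[-0.21,0,-0.095,0,0,0],[-0.27,0,-0.11,0,0,0],[-0.33,0,-0.115,0,0,0],[-0.33,0,-0.115,0,0,0]]'
python3 -m creep '[[-0.06,0,0,0,0,0],[-0.12,0,0.005,0,0,0],[-0.185,0,0.015,0,0,0],[-0.245,0,0.03,0,0,0],[-0.3,0,0.055,0,0,0],[-0.3,0,0.055,0,0,0],[-0.3,0,0.055,0,0,0],[-0.3,0,0.055,0,0,0]]'
python3 look.py a3; python3 -c "
from lev import *
s=robot.get_state();d=s['tcp_pos']-L;x,z=d@X,d[2]+11-18;print(x,z,np.arctan2(z,-x),np.hypot(x,z),s['force'],s['opening'])"
```

```text
time_s: 8.18
tcp_pos: [582.1, -78.7, 252.5]
orientation: [0.194, -3.128, -0.005]
force: [-5.4, 3.9, 3.0]
opening: 0.318
grip_force: 27.9
time_s: 8.85
tcp_pos: [615.2, -74.6, 249.1]
orientation: [-0.194, 3.133, 0.005]
force: [0.0, 5.8, 4.2]
opening: 0.307
grip_force: 24.5
lever_grip top [(0.68, [354.4, 201.5])]
lever_grip side [(0.63, [352.7, 207.7])]
loop_bar top []
loop_bar side [(0.42, [366.3, 237.7])]
keeper_lip top [(0.73, [350.3, 193.1])]
keeper_lip side [(0.91, [366.5, 233.8])]
pivot top [(0.69, [350.7, 210.8])]
pivot side [(0.56, [347.0, 234.6]), (0.35, [322.8, 189.0])]
26.936221393747417 57.174955186266004 2.011073551980446 63.20233795932317 [-0.3061559   5.21752419  4.67513649] 0.309232027008221
```

View pics/a3.png

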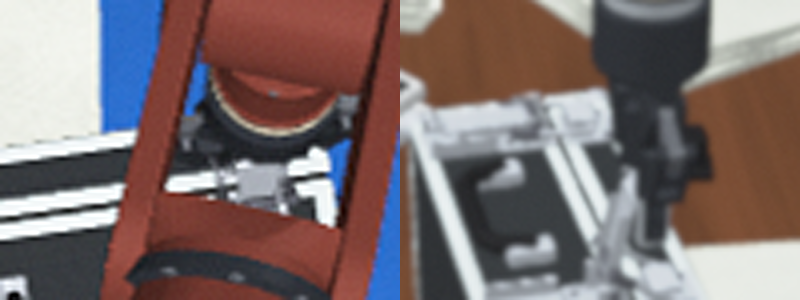

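The lever stands leaned over at about 2.01 in the side view. The bar is now detected at (366,238), lower than before, which means it dropped. Drawing back.

```bash
python3 -m creep '[[0.06,0,-0.02,0,0,0],[0.125,0,-0.04,0,0,0],[0.19,0,-0.05,0,0,0],[0.25,0,-0.055,0,0,0],[0.31,0,-0.05,0,0,0],[0.375,0,-0.045,0,0,0],[0.375,0,-0.045,0,0,0],[0.375,0,-0.045,0,0,0]]'
python3 -m creep '[[0.04,0,0.01,0,0,0],[0.09,0,0.025,0,0,0],[0.13,0,0.04,0,0,0],[0.165,0,0.055,0,0,0],[0.165,0,0.055,0,0,0],[0.165,0,0.055,0,0,0],[0.165,0,0.055,0,0,0]]'
python3 look.py a4; python3 -c "
from lev import *
s=robot.get_state();d=s['tcp_pos']-L;x,z=d@X,d[2]+11-18;print(x,z,np.arctan2(z,-x),np.hypot(x,z),s['force'],s['opening'])"
```

```text
time_s: 10.02
tcp_pos: [579.7, -79.0, 252.3]
orientation: [-0.193, 3.126, 0.005]
force: [7.9, 7.0, -2.9]
opening: 0.313
grip_force: 55.5
time_s: 10.6
tcp_pos: [565.8, -80.9, 248.9]
orientation: [-0.192, 3.12, 0.005]
force: [9.1, 7.8, -0.3]
opening: 0.307
grip_force: 55.0
lever_grip top []
lever_grip side [(0.66, [335.5, 215.4])]
loop_bar top []
loop_bar side [(0.53, [364.0, 235.5])]
keeper_lip top [(0.66, [465.8, 288.8])]
keeper_lip side [(0.96, [364.7, 232.5])]
pivot top [(0.63, [354.3, 212.1])]
pivot side [(0.71, [346.2, 234.7])]
-22.687439717402768 56.95940653183794 1.1917486265639914 61.31145010020532 [9.28591489 8.78784393 1.24397944] 0.31114160973565474
```

View pics/a4.png

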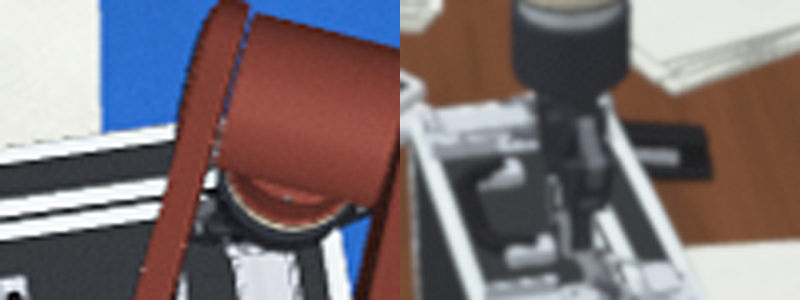

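```bash
python3 -m creep '[[0.03,0,0.015,0,0,0],[0.06,0,0.03,0,0,0],[0.06,0,0.03,0,0,0],[0.06,0,0.03,0,0,0]]'
python3 - <<'E'
from lev import *
for i in range(3):
    robot.snapshot("side")
    for n in("loop_bar","lever_grip","keeper_lip"):
        for a in robot.place_of(n,"side")[:1]:
            q=local(np.array(a["position"])*[640,480]);print(n,round(a["score"],2),q.round(1),np.arctan2(q[1]-18,-q[0]).round(2))
s=robot.get_state();d=s['tcp_pos']-L;x,z=d@X,d[2]+11-18;print(x,z,np.arctan2(z,-x),np.hypot(x,z),s['force'],s['torque'],s["time_s"])
E
```

```text
time_s: 11.43
tcp_pos: [561.1, -81.5, 247.0]
orientation: [-0.191, 3.116, 0.005]
force: [10.5, 8.4, 1.8]
opening: 0.312
grip_force: 55.1
loop_bar 0.45 [40.2 14.3] -3.05
lever_grip 0.63 [-29.8  73.6] 1.08
keeper_lip 0.56 [50.9 10.7] -3.0
loop_bar 0.47 [38.3 13.2] -3.02
lever_grip 0.75 [-34.7  77.5] 1.04
keeper_lip 0.83 [45.5 17.7] -3.13
loop_bar 0.58 [40.2 14.3] -3.05
lever_grip 0.46 [-31.4  73.6] 1.06
keeper_lip 0.75 [48.  10.6] -2.99
-27.49731861087873 54.99869543212006 1.1071782331869149 61.48950341337358 [10.50246652  9.77532772  3.10802581] [ 1.46562893 -2.28226317 -0.15914439] 12.0333
```

The bar reads about 10 mm lower than when it was unhooked, and the pull on the lever has grown. Both say the loop is hooked. Letting go and rising.

```bash
python3 -m creep '[[0,0,0,0,0,0],[0,0,0,0,0,0],[0,0,0,0,0,0],[0,0,0,0,0,0],[0,0,0,0,0,0],[0,0,0,0,0,0],[0,0,0,0,0,0]]' 0
python3 -m creep '[[0,0,-0.2,0,0,0],[0,0,-0.4,0,0,0],[0,0,-0.7,0,0,0],[0,0,-0.7,0,0,0],[0,0,-0.7,0,0,0],[0,0,-0.7,0,0,0]]'
python3 look.py a5
python3 - <<'E'
from lev import *
for i in range(2):
    robot.snapshot("side")
    for n in("loop_bar","lever_grip","keeper_lip"):
        for a in robot.place_of(n,"side")[:1]:
            q=local(np.array(a["position"])*[640,480]);print(n,round(a["score"],2),q.round(1),np.arctan2(q[1]-18,-q[0]).round(2))
s=robot.get_state();d=s['tcp_pos']-L;print(d@X,d@Y,d[2],s["force"],s["time_s"])
E
```

```text
time_s: 12.62
tcp_pos: [554.4, -84.1, 243.1]
orientation: [0.193, -3.135, 0.0]
force: [1.1, -0.2, -0.5]
opening: 1.0
grip_force: 0.0
time_s: 13.12
tcp_pos: [554.4, -83.9, 312.9]
orientation: [0.193, -3.135, -0.0]
force: [-0.2, 0.4, -0.5]
opening: 1.002
grip_force: 0.0
lever_grip top []
lever_grip side []
loop_bar top []
loop_bar side [(0.62, [365.1, 236.9])]
keeper_lip top [(0.83, [352.9, 192.0])]
keeper_lip side [(0.97, [368.0, 231.1])]
pivot top [(0.62, [351.3, 212.4]), (0.59, [457.1, 219.9])]
pivot side [(0.6, [346.4, 233.2])]
loop_bar 0.52 [40.9 12.3] -3.0
lever_grip 0.64 [-7.9 79.5] 1.44
keeper_lip 0.84 [49.  17.4] -3.13
loop_bar 0.6 [40.1 16.5] -3.1
lever_grip 0.7 [-15.3  81.1] 1.33
-34.187928933451694 -0.4072633938653363 128.386863685221 [-0.40274569  0.5131634   0.01334118] 14.0167
```

View pics/a5.png

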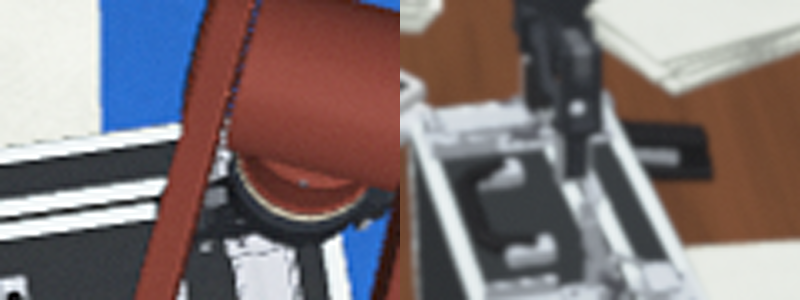

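The side view shows the lever still standing at about 1.35 with the hand clear. The bar is still low, at about (365,237), so the loop stays on. Next I close the fingers, move to the keeper side above the lever and lower them.

```bash
python3 -m creep '[[0,0,-0.1,0,0,0],[0,0,-0.1,0,0,0],[0,0,-0.1,0,0,0],[0,0,-0.1,0,0,0],[0,0,-0.1,0,0,0],[0,0,-0.1,0,0,0],[0,0,-0.1,0,0,0],[0,0,-0.1,0,0,0]]' 1 25
python3 -m creep '[[-0.3,0,0,0,0,0],[-0.54,0,0,0,0,0],[-0.54,0,0,0,0,0],[-0.54,0,0.25,0,0,0],[-0.54,0,0.5,0,0,0],[-0.54,0,0.56,0,0,0],[-0.54,0,0.56,0,0,0],[-0.54,0,0.56,0,0,0]]'
python3 look.py a6
python3 - <<'E'
from lev import *
for i in range(2):
    robot.snapshot("side")
    for n in("loop_bar","lever_grip"):
        for a in robot.place_of(n,"side")[:1]:
            q=local(np.array(a["position"])*[640,480]);print(n,round(a["score"],2),q.round(1),np.arctan2(q[1]-18,-q[0]).round(2))
s=robot.get_state();d=s['tcp_pos']-L;print(d@X,d@Y,d[2],s["force"],s["time_s"])
E
```

```text
time_s: 14.68
tcp_pos: [554.5, -83.8, 323.1]
orientation: [0.193, -3.135, -0.0]
force: [-0.4, -0.3, 0.3]
opening: -0.003
grip_force: 0.0
time_s: 15.35
tcp_pos: [607.9, -77.2, 267.5]
orientation: [0.193, -3.135, -0.0]
force: [1.0, 0.6, -0.0]
opening: -0.002
grip_force: 0.0
lever_grip top [(0.57, [354.2, 211.0])]
lever_grip side [(0.85, [342.1, 211.3]), (0.56, [377.3, 414.6])]
loop_bar top [(0.58, [352.0, 198.2])]
loop_bar side [(0.4, [362.0, 234.9])]
keeper_lip top [(0.63, [351.2, 192.1])]
keeper_lip side [(0.81, [368.1, 232.9])]
pivot top [(0.6, [355.3, 210.0])]
pivot side [(0.94, [344.4, 234.8])]
loop_bar 0.56 [41.8 11.3] -2.98
lever_grip 0.54 [-10.9  82.3] 1.4
loop_bar 0.5 [37.3 16.2] -3.09
lever_grip 0.78 [-7.1 83.6] 1.46
19.753083812248786 -0.7395072389825785 82.24007254391978 [ 0.29844422 -0.59614005  0.07233345] 16.15
```

View pics/a6.png

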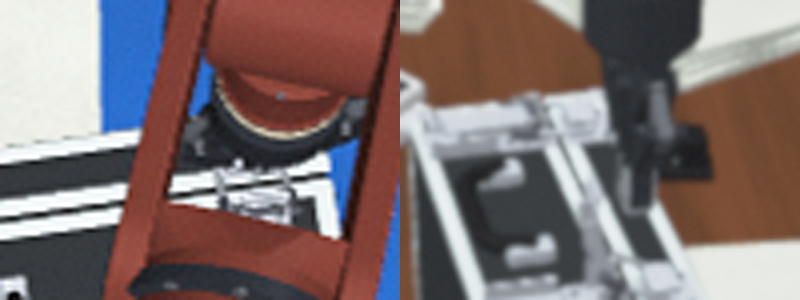

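The side view shows closed fingers on the keeper side of the upright lever, with no contact force. Sweeping the lever down.

```bash
python3 -m creep '[[0.1,0,0.01,0,0,0],[0.2,0,0.02,0,0,0],[0.277,0,0.035,0,0,0],[0.33,0,0.058,0,0,0],[0.378,0,0.083,0,0,0],[0.42,0,0.115,0,0,0],[0.42,0,0.115,0,0,0],[0.42,0,0.115,0,0,0]]'
python3 - <<'E'
from lev import *
for i in range(3):
    robot.snapshot("side")
    for n in("loop_bar","lever_grip"):
        for a in robot.place_of(n,"side")[:1]:
            q=local(np.array(a["position"])*[640,480]);print(n,round(a["score"],2),q.round(1),np.arctan2(q[1]-18,-q[0]).round(2))
s=robot.get_state();d=s['tcp_pos']-L;print(d@X,d@Y,d[2],s["force"],s["time_s"])
E
```

```text
time_s: 16.82
tcp_pos: [565.7, -82.5, 255.7]
orientation: [0.193, -3.134, 0.0]
force: [0.9, 0.6, 1.3]
opening: 0.006
grip_force: 0.6
loop_bar 0.52 [42.7  8.4] -2.92
lever_grip 0.82 [-37.7  63.6] 0.88
loop_bar 0.47 [44.7  9.7] -2.96
lever_grip 0.59 [-39.7  68.1] 0.9
loop_bar 0.53 [43.4 12.9] -3.03
lever_grip 0.85 [-32.2  75.1] 1.06
-22.16896401897195 -0.5125892455732592 70.8950461512774 [0.32316308 0.12109749 2.17149671] 17.2667
```

The bar now reads about (43.5, 10), taut under the lip. Pressing on down to flat.

```bash
python3 -m creep '[[0.047,0,0.035,0,0,0],[0.122,0,0.12,0,0,0],[0.178,0,0.215,0,0,0],[0.214,0,0.322,0,0,0],[0.23,0,0.43,0,0,0],[0.23,0,0.48,0,0,0],[0.23,0,0.48,0,0,0],[0.23,0,0.48,0,0,0]]'
python3 - <<'E'
from lev import *
s=robot.get_state();d=s['tcp_pos']-L;print(d@X,d@Y,d[2],s["force"],s["time_s"])
E
```

```text
time_s: 17.93
tcp_pos: [542.4, -85.1, 212.1]
orientation: [0.194, -3.132, -0.0]
force: [-12.7, 2.4, 23.5]
opening: -0.005
grip_force: 11.9
-46.47947359658518 -0.12594443148317858 27.116195119666997 [-12.7174441    2.42073923  23.45165113] 17.9333
```

The tips stopped at the flat height, 19 mm, with 23 N of support. Lifting away.

```bash
python3 -m creep '[[0,0,-0.2,0,0,0],[0,0,-0.5,0,0,0],[0,0,-0.9,0,0,0],[0,0,-1,0,0,0],[0,0,-1,0,0,0]]' >/dev/null
python3 -m creep '[[1,0,-0.5,0,0,0],[1,0,-0.5,0,0,0],[1,0,-0.5,0,0,0],[1,0,-0.5,0,0,0]]' >/dev/null
python3 -m creep '[[0.2,1,0,0,0,0],[0.2,1,0,0,0,0],[0.2,1,0,0,0,0],[0.2,1,0,0,0,0]]' >/dev/null
python3 -m creep '[[0,1,0,0,0,0],[0,1,0,0,0,0],[0,1,0,0,0,0],[0,1,0,0,0,0]]' >/dev/null
python3 -m creep '[[0,1,0,0,0,0],[0,1,0,0,0,0],[0,1,0,0,0,0],[0,1,0,0,0,0],[0,1,0,0,0,0],[0,1,0,0,0,0]]'
python3 look.py a7
```

```text
time_s: 19.85
tcp_pos: [388.1, 196.4, 356.6]
orientation: [0.192, -3.134, 0.003]
force: [0.3, -0.9, -0.1]
opening: -0.001
grip_force: 0.0
lever_grip top [(0.82, [357.9, 235.2]), (0.51, [169.0, 298.6])]
lever_grip side [(0.82, [321.0, 239.9])]
loop_bar top [(0.61, [350.8, 197.3])]
loop_bar side [(0.5, [349.3, 242.7]), (0.4, [364.3, 232.9])]
keeper_lip top [(0.77, [352.4, 189.7])]
keeper_lip side [(0.93, [367.1, 233.5]), (0.23, [266.9, 424.8])]
pivot top [(0.79, [351.1, 207.9]), (0.18, [269.1, 228.5])]
pivot side [(0.87, [347.0, 231.8])]
```

View pics/a7.png

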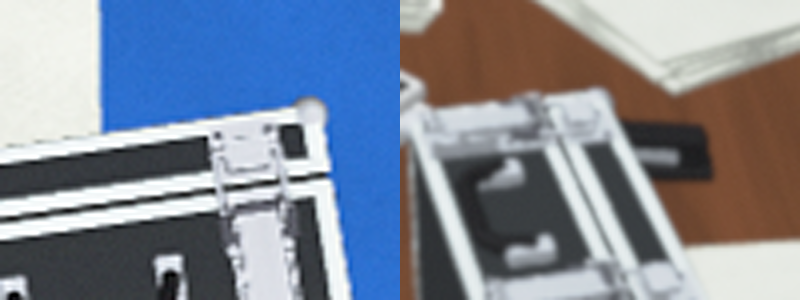

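The lever lies flat between its ribs, with the grip near (358,235) in the top view and (321,240) in the side view. The loop is over the keeper and it looks just like the shut latch. The hand is clear.

```bash
python3 -c "
from h import *
print(robot.hand_in())"
```

```text
the job is handed in; nothing more can be done
None
```

The open latch is hooked, was released to check the loop stayed on, then pressed flat and looks locked in both camera views; the hand is clear, none of the four other items was touched, and I handed the job in at about 21 s.

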